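Find the fullest tea tin by feel

ROBOT

A 6-joint arm with a two-finger parallel gripper is mounted at the origin on the work surface; the furniture and walls round the work are solid. World frame = base frame: x ahead of the robot, y to its left, z up, the work surface at z = 0. Lengths are in m, angles in degrees, forces in N, time in s.
With the tool pointing down it reaches from about 0.325 to 0.85 m from the base axis. Payload 15.5 kg.
Tool frame: the origin (TCP) lies at the very end of the fingers, on their centre line; the grasp point (between the pads) lies arm.grip_depth behind it (arm.grip_depth is the distance from the TCP to the grasp point, in m); z points along the fingers, y is the line along which they close (so a half turn about z gives the same grasp; the last joint's range is limited). The gripper opens to 91 mm and grips with 3 to 60 N. Pads are 32 mm wide; open, the fingers measure 118 mm over their backs; the gripper's body (76 mm by 178 mm) begins 60 mm behind the grasp point.
Start: joints at [-82.649, 28.281, 77.091, -0, 74.628, -5.472], TCP at [0.139, -0.609, 0.214] pointing down, gripper open.
Joint ranges: [-166.48, 166.48], [-47.26, 123.95], [12.59, 153.08], [-70.14, 250.14], [6.76, 159.57], [-176.63, 176.63]. Speed limits (degrees/s): [108.29, 108.29, 147.25, 172.46, 172.46, 172.46].

INTERFACE

Orientations are given as a 3x3 rotation matrix whose columns are the frame's x, y, z axes.
In Python, from rig import arm gives the robot as it stands. Calls block until the motion is done:
- arm.move_to(position, orientation): joint-space move of the TCP to a pose.
- arm.move_l(position, orientation=None, feed=0.15): straight line of the TCP; orientation=None keeps the orientation; feed is the mean speed in m/s.
- arm.move_joints(angles): joint-space move.
- arm.grip(opening): finger opening in m; the grip force is fixed at half the most; returns when the fingers have stopped.
- arm.sleep(seconds).
- arm.solve_ik(position, orientation): joint angles nearest the present ones, or None.
- arm.snapshot(name): name is "side" or "top" or "wrist"; returns the picture (400x640x3 uint8, red, green, blue); there is no depth.
- arm.get_calibration(name): a dict with "intrinsics" (3x3 intrinsics, pixels), "cam_to_world" (4x4, takes a point from camera to world coordinates). Camera axes: x right, y down, z forward; pixel columns grow to the right and rows downward; lengths in m; the calibration is good to about 2 mm. The wrist camera is an equidistant fisheye: a pixel r from the principal point sees the ray r / f radians off the axis. A picture is of the moment at which its call begins: read the wrist's pose just before it. get_calibration takes no time and is no camera call; for the wrist camera it gives the pose at the moment of the call.
A pose or a line that the arm cannot do raises arm.Unreachable and nothing moves.
- arm.sign_off(): hands the job in; it is judged then, once.
Readings, each from a call of its own:
- arm.current_t(): time.
- arm.current_joint_positions(): joint angles.
- arm.current_dq(): joint speeds.
- arm.current_tau(): joint torques, N m.
- arm.current_ee_pos(): TCP position.
- arm.current_tool_rot(): TCP orientation.
- arm.current_force(): force on the tool from outside, world axes, zero at the start.
- arm.current_torque(): the same for the moment, N m.
- arm.current_width(): finger opening in m.
- arm.current_grasp_force(): force on a finger pad.
Only numpy, scipy, OpenCV 4.12 (cv2) and the standard library are available. Lean on these libraries where they do the work, as an engineer would, in place of code of your own. Each camera call takes 0.05 s, during which the arm holds its last target. There are 200 camera calls.

TASK

Three identical closed tea tins stand in a row on the left of the worktop; one is clearly fuller, so heavier, than the other two. Heft them to find the heaviest, stand the other two upright on the wooden tray for refilling, and finish while still holding the heaviest one upright in the gripper, clear of everything, its base at least 15 cm above the worktop: do not put it down or let go. Never tip a tin over, and leave the garlic and the kitchen timer where they are.

Things in the scene. Friction and masses are not known exactly. Their poses are not given: they have to be found in the camera images.
- tin_a: one of three outwardly identical plain metal tea tins, lid closed and fixed: cylinder 56 mm across, 90 mm tall, lid skirt the top 26 mm; origin at the centre of its underside, z up. 0.15 to 0.65 kg; the heaviest is at least 0.15 kg above each other one; name and place say nothing of weight. Start: in a row on the left, centres 95 mm or more apart. 35 N of grip on the lid carries it
- tin_b: one of three outwardly identical plain metal tea tins, lid closed and fixed: cylinder 56 mm across, 90 mm tall, lid skirt the top 26 mm; origin at the centre of its underside, z up. 0.15 to 0.65 kg; the heaviest is at least 0.15 kg above each other one; name and place say nothing of weight. Start: in a row on the left, centres 95 mm or more apart. 35 N of grip on the lid carries it
- tin_c: one of three outwardly identical plain metal tea tins, lid closed and fixed: cylinder 56 mm across, 90 mm tall, lid skirt the top 26 mm; origin at the centre of its underside, z up. 0.15 to 0.65 kg; the heaviest is at least 0.15 kg above each other one; name and place say nothing of weight. Start: in a row on the left, centres 95 mm or more apart. 35 N of grip on the lid carries it
- tray: fixed low wooden serving tray on the robot's right, 130 mm along its own x, 300 mm along its own y; origin under its centre on the worktop, z up; flat inner floor 8 mm above the worktop, inner size 116 x 286 mm; sides 16 mm, ends 24 mm high from the worktop, 7 mm thick. Room for three tins along its y, 90 mm apart. A wall rises behind at world x = 0.60
- garlic: a loose garlic bulb 60 mm across, 59 mm tall, between tins and tray and behind them; bystander, origin at its underside
- timer: a loose red and white kitchen timer 69 mm across, 48 mm tall, beyond the left end of the row; bystander, origin at its underside
Not all that is in view belongs to the job. What is shaped like the tin_b but yellow is not meant.

How it is judged:
By the outcome, as a careful person would: the job done as asked, in the order asked, and still so for the second after the job is handed in, while the arm keeps its last pose, push and grip.
It also fails if it takes over 72 s, if anything falls off the work surface, if the arm or the gripper's body presses on something with over 40 N, if the wrist force passes 120 N, or if a joint passes its speed limit or range.

## Working session

There is one attempt and no reset: what is moved stays moved. The work goes in short steps, each a Python script; the robot and the scene stay as the last script left them, time stands still between calls to the robot, and variables do not carry over. Pictures are saved under pics/ and viewed, at most 10 in all, crops included, and the job is handed in when it is done.

```bash
mkdir -p pics; python3 - <<'E'
from rig import arm
import cv2,numpy as np
for n in("top","side"):
    im=arm.snapshot(n);cv2.imwrite(f"pics/{n}0.png",im[...,::-1]);c=arm.get_calibration(n)
    print(n,np.round(c["intrinsics"],1).tolist(),np.round(c["cam_to_world"],3).tolist())
print(arm.grip_depth,arm.current_force(),arm.current_t(),arm.current_tool_rot())
E
```

```text
top [[382.6, 0.0, 314.4], [0.0, 382.6, 201.0], [0.0, 0.0, 1.0]] [[-0.028, -0.984, 0.176, 0.277], [-1.0, 0.028, -0.003, 0.132], [-0.002, -0.176, -0.984, 1.006], [0.0, 0.0, 0.0, 1.0]]
side [[393.4, 0.0, 322.5], [0.0, 393.4, 192.1], [0.0, 0.0, 1.0]] [[0.983, -0.103, 0.152, 0.275], [-0.183, -0.632, 0.753, -0.61], [0.019, -0.768, -0.64, 0.657], [0.0, 0.0, 0.0, 1.0]]
0.0188 [ 0.3974228  -0.24833763  0.06361917] 0.1 [[ 9.75069559e-01  2.21899378e-01 -1.48220458e-04]
 [ 2.21899405e-01 -9.75068947e-01  1.09691522e-03]
 [ 9.88796394e-05 -1.10245867e-03 -9.99999387e-01]]
```

View pics/top0.png

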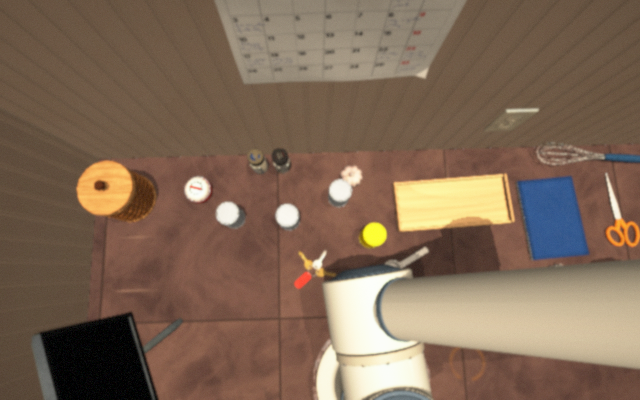

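View pics/side0.png

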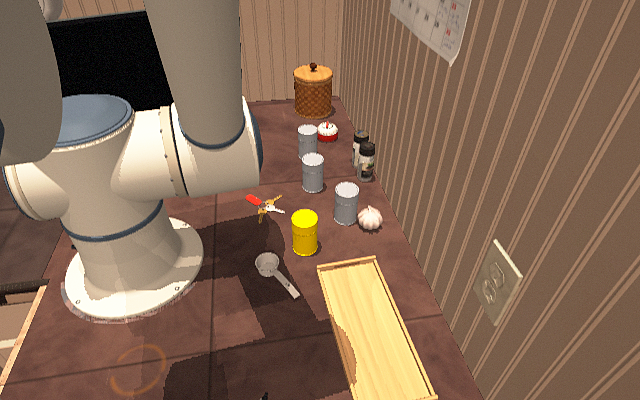

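The top view shows lids at about (230,213), (287,215) and (340,192). The yellow decoy is at (374,235), the garlic at (351,175) touching distance from the third tin, the timer at (198,188), and the tray corners at about (394,181), (507,175), (512,222) and (399,232). The side view agrees.

```bash
cat > h.py <<'E'
from rig import arm
import cv2,numpy as np
def ray(n,uv,z):
    c=arm.get_calibration(n);K=c["intrinsics"];T=c["cam_to_world"]
    d=T[:3,:3]@np.linalg.solve(K,[*uv,1]);o=T[:3,3];return o+d*(z-o[2])/d[2]
def pix(n,p):
    c=arm.get_calibration(n);q=np.linalg.inv(c["cam_to_world"])@[*p,1];q=c["intrinsics"]@q[:3];return q[:2]/q[2]
def R(a): # fingers closing (tool y) along world angle a (deg), pointing down
    a=np.radians(a);y=np.array([np.cos(a),np.sin(a),0]);z=np.array([0,0,-1.]);return np.c_[np.cross(y,z),y,z]
E
python3 - <<'E'
from h import *
im=cv2.imread("pics/top0.png");hsv=cv2.cvtColor(im,cv2.COLOR_BGR2HSV)
def blobs(m,z,amin=100):
    n,l,s,c=cv2.connectedComponentsWithStats(m)
    for i in range(1,n):
        x,y,w,h,a=s[i]
        if a>amin and 140<y<260 and x<540:
            k,_=cv2.findContours((l==i).astype('uint8'),0,2);(cc,r)=cv2.minEnclosingCircle(k[0])
            print(np.round(cc,1),round(r,1),a,"->",np.round(ray("top",cc,z),3), "diam",round(2*r*(1.006-z)/382.6,3))
print("white");blobs(cv2.inRange(hsv,(0,0,150),(179,60,255)),.09)
print("yellow");blobs(cv2.inRange(hsv,(26,200,120),(34,255,255)),.09)
m=cv2.inRange(hsv,(10,60,120),(25,170,255));m[:,:385]=0;m[:,525:]=0;m[:165]=0;m[240:]=0
p=cv2.findNonZero(cv2.morphologyEx(m,cv2.MORPH_OPEN,np.ones((3,3))))
P=np.array([ray("top",q[0],.018)[:2] for q in p],np.float32);r=cv2.minAreaRect(P);print("tray",r)
for q in((351,175),(198,188)):print(ray("top",q,.045))
for q in((257,158),(281,157)):print("mill",ray("top",q,.09))
E
```

```text
white
[345.6 184.7] 19.1 562 -> [0.48  0.051 0.09 ] diam 0.092
[196.3 188.1] 13.0 433 -> [0.481 0.417 0.09 ] diam 0.062
[226.3 212.5] 12.2 447 -> [0.419 0.342 0.09 ] diam 0.059
[286.8 214.9] 12.1 454 -> [0.409 0.196 0.09 ] diam 0.058
[413.  256.5] 15.9 162 -> [ 0.301 -0.101  0.09 ] diam 0.076
yellow
[373.7 234.3] 11.8 390 -> [ 0.356 -0.011  0.09 ] diam 0.056Traceback (most recent call last):
  File "<stdin>", line 14, in <module>
  File "h.py", line 4, in ray
    c=arm.get_calibration(n);K=c["intrinsics"];T=c["cam_to_world"]
ValueError: time passes only in moves, steps and waits
```

```bash
python3 -c "
import cv2
im=cv2.imread('pics/top0.png')[140:265,180:340];im2=cv2.imread('pics/top0.png')[140:265,320:520]
cv2.imwrite('pics/c.png',cv2.resize(cv2.hconcat([im,im2])[:, :],None,fx=2.2,fy=4.4) if 0 else cv2.resize(cv2.imread('pics/top0.png')[145:255,180:400],None,fx=3.6,fy=3.6,interpolation=2))"
```

```text
(no output)
```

View pics/c.png

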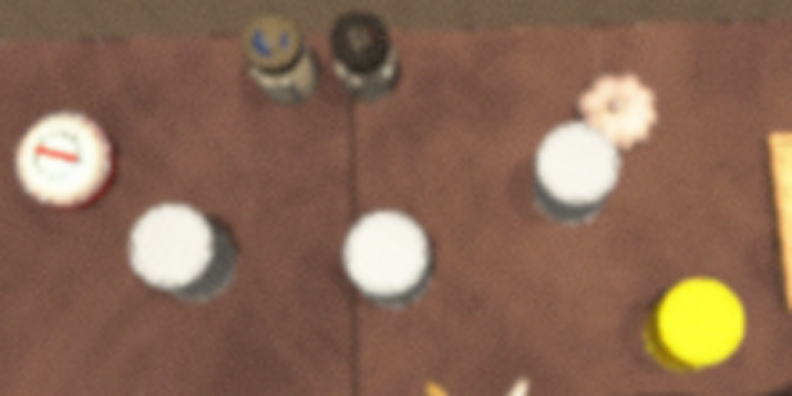

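The crop shows the three lids cleanly, with centres in full-frame pixels of about (227,213), (287.3,215.3) and (340,189.6). The garlic at (351.5,175) sits behind and to the right of the third tin, while the mills are well behind.

```bash
sed -i '2a import functools\n@functools.lru_cache\ndef cal(n): return arm.get_calibration(n)' h.py; sed -i 's/c=arm.get_calibration(n)/c=cal(n)/' h.py
python3 - <<'E'
from h import *
im=cv2.imread("pics/top0.png");hsv=cv2.cvtColor(im,cv2.COLOR_BGR2HSV)
m=cv2.inRange(hsv,(10,60,120),(25,170,255));m[:,:385]=0;m[:,525:]=0;m[:165]=0;m[240:]=0
p=cv2.findNonZero(cv2.morphologyEx(m,cv2.MORPH_OPEN,np.ones((3,3))))
P=np.array([ray("top",q[0],.018)[:2] for q in p],np.float32);print("tray",cv2.minAreaRect(P))
for q in((394,181),(507,175),(515,221),(399,232)):print("corner",ray("top",q,.02))
print("garlic",ray("top",(351.5,175.2),.045),"timer",ray("top",(197,188),.045))
for q in((257,158),(281,157)):print("mill",ray("top",q,.09))
for q in((227,213),(287.3,215.2),(340,189.6)):
    w=ray("top",q,.09);print("tin",w,pix("side",w))
    for a in range(0,180,15):
        try:
            s=[arm.solve_ik([*w[:2],z],R(b)) for z in(.058,.2) for b in(a,a+180)]
            print(a,[None if j is None else round(j[5]) for j in s],end=" ")
        except Exception as e: print(a,e)
    print()
E
```

```text
tray ((0.4418860077857971, -0.22455422580242157), (0.33671531081199646, 0.155132457613945), 89.47817993164062)
corner [ 0.50128235 -0.08344408  0.02      ]
corner [ 0.50898016 -0.38352047  0.02      ]
corner [ 0.38614013 -0.3898947   0.02      ]
corner [ 0.36617823 -0.08757394  0.02      ]
garlic [0.51408146 0.03069126 0.045     ] timer [0.49168177 0.42889086 0.045     ]
mill [0.55359244 0.26793871 0.09      ]
mill [0.55445321 0.20832793 0.09      ]
tin [0.41764868 0.34077364 0.09      ] [306.67453934 127.75128292]
0 [33, -147, 33, -147] 15 [18, -162, 18, -162] 30 [3, None, 3, None] 45 [-12, 168, -12, 168] 60 [-27, 153, -27, 153] 75 [-42, 138, -42, 138] 90 [-57, 123, -57, 123] 105 [-72, 108, -72, 108] 120 [-87, 93, -87, 93] 135 [-102, 78, -102, 78] 150 [-117, 63, -117, 63] 165 [-132, 48, -132, 48] 
tin [0.40811702 0.1949869  0.09      ] [311.79170685 157.53230168]
0 [18, -162, 18, -162] 15 [3, None, 3, None] 30 [-12, 168, -12, 168] 45 [-27, 153, -27, 153] 60 [-42, 138, -42, 138] 75 [-57, 123, -57, 123] 90 [-72, 108, -72, 108] 105 [-87, 93, -87, 93] 120 [-102, 78, -102, 78] 135 [-117, 63, -117, 63] 150 [-132, 48, -132, 48] 165 [-147, 33, -147, 33] 
tin [0.46761375 0.06516472 0.09      ] [346.65804844 187.26755319]
0 [1, None, 1, None] 15 [-14, 166, -14, 166] 30 [-29, 151, -29, 151] 45 [-44, 136, -44, 136] 60 [-59, 121, -59, 121] 75 [-74, 106, -74, 106] 90 [-89, 91, -89, 91] 105 [-104, 76, -104, 76] 120 [-119, 61, -119, 61] 135 [-134, 46, -134, 46] 150 [-149, 31, -149, 31] 165 [-164, 16, -164, 16]
```

Heights and the side-view reprojections agree. I'll heft the third tin first, closing the fingers at right angles to the garlic direction.

```bash
cat >> h.py <<'E'
T={3:(.4676,.0652),2:(.4081,.1950),1:(.4176,.3408)}; A={3:54,2:15,1:15}
def fz(n=8):
    arm.sleep(.25);v=[]
    for _ in range(n): v.append(arm.current_force()[2]);arm.sleep(.03)
    return np.mean(v),np.std(v)
def pick(k,lift=.06,zt=.060):
    x,y=T[k]
    arm.move_to([x,y,.16],R(A[k])); 
    arm.move_l([x,y,zt],feed=.12); b=fz(5); arm.grip(.03)
    w=arm.current_width(),arm.current_grasp_force()
    arm.move_l([x,y,zt+lift],feed=.08); f=fz()
    print(k,"t",arm.current_t(),"w,g",w,arm.current_grasp_force(),"base",b,"lifted",f,"mass~",(b[0]-f[0])/9.81)
def put(x,y,z,a=None):
    arm.move_l([x,y,z],feed=.06); arm.grip(.091); arm.move_l([x,y,z+.1],feed=.2)
E
python3 - <<'E'
from h import *
pick(3)
im=arm.snapshot("side");cv2.imwrite("pics/s3.png",im[80:300,180:500,::-1])
print(arm.current_ee_pos())
E
```

```text
3 t 6.2167 w,g (0.0554835887225041, 29.947949051856995) 29.92645561695099 base (np.float64(-0.07466014728687506), np.float64(0.6564136893608701)) lifted (np.float64(-5.885310661487498), np.float64(0.35058724758547977)) mass~ 0.5923191145974132
[0.46759279 0.06518857 0.11996228]
```

View pics/s3.png

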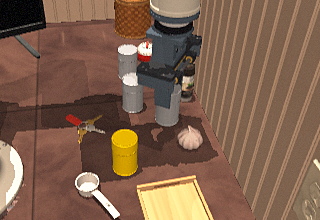

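The tin lifts upright at 0.59 kg with the garlic unmoved, still at (370,218). I'll set it down 1 cm further from the garlic and heft the others.

```bash
sed -i 's/3:(.4676,.0652)/3:(.4590,.0715)/' h.py
python3 - <<'E'
from h import *
arm.move_l([*T[3],.12],feed=.05); put(*T[3],.061)
pick(2); put(*T[2],.061)
pick(1)
E
```

```text
2 t 13.525 w,g (0.0556480861417836, 29.96461182832718) 29.958168268203735 base (np.float64(0.07057121804965731), np.float64(0.4940201467362023)) lifted (np.float64(-2.6453503020894424), np.float64(0.399840254357713)) mass~ 0.2768523465992966
1 t 20.0917 w,g (0.055901496367605136, 29.979544579982758) 29.976394772529602 base (np.float64(0.06720462743231344), np.float64(0.6531801867433724)) lifted (np.float64(-2.2879318076547754), np.float64(0.41443397532098303)) mass~ 0.240075069835585
```

```bash
python3 - <<'E'
from h import *
P={1:(.444,-.292),2:(.440,-.170)}
for k in(1,2):
    if k==2: pick(2)
    arm.move_l([*T[k],.20],feed=.15)
    arm.move_l([*P[k],.20],feed=.25)
    arm.move_l([*P[k],.085],feed=.15)
    if k==1:
        im=arm.snapshot("side");cv2.imwrite("pics/place1.png",cv2.resize(im[180:400,260:500,::-1],None,fx=2,fy=2))
    arm.move_l([*P[k],.069],feed=.05);print("contact",fz(3));arm.grip(.091)
    arm.move_l([*P[k],.17],feed=.2);print(k,arm.current_t())
arm.move_to([*T[3],.16],R(54))
for n in("side","top"): cv2.imwrite(f"pics/{n}2.png",arm.snapshot(n)[...,::-1])
E
```

```text
contact (np.float64(-2.5014563943626276), np.float64(0.14294585969852971))
1 26.6
2 t 31.825 w,g (0.05552212077814649, 29.971441626548767) 29.966423213481903 base (np.float64(0.09482794869418867), np.float64(0.39032170892509)) lifted (np.float64(-2.9710965924730726), np.float64(0.3298220292683137)) mass~ 0.3125305342678146
contact (np.float64(-2.8194517917561086), np.float64(0.2916760471999631))
2 37.2167
```

View pics/side2.png

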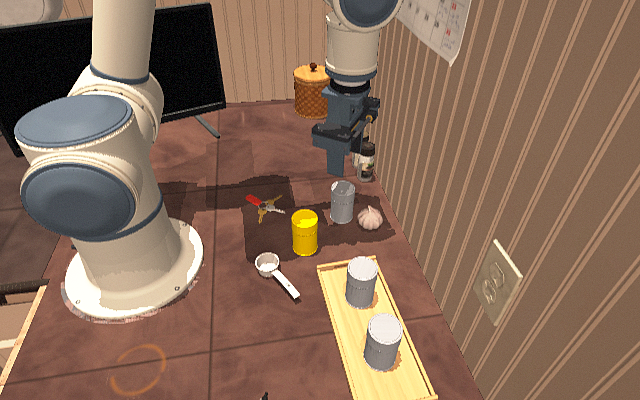

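View pics/top2.png

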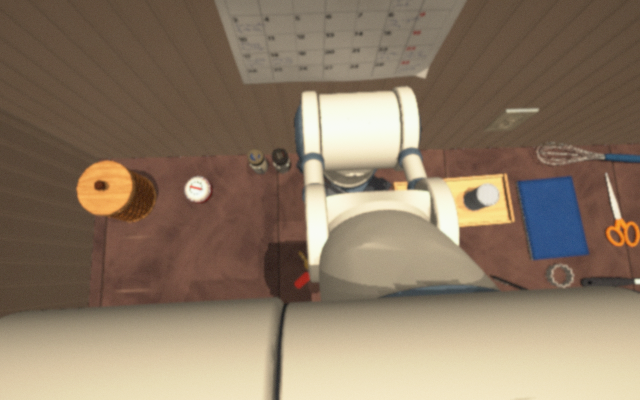

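Both light tins stand upright inside the tray, with lids at (362,268) and (384,328) in the side view. The garlic (370,218) and timer (197,188) haven't moved, and the heavy tin stands at (342,202). Now I'll pick it up and hold it.

```bash
python3 - <<'E'
from h import *
pick(3)
arm.move_l([*T[3],.27],feed=.1)
arm.sleep(.5)
print(arm.current_ee_pos(),arm.current_width(),arm.current_grasp_force(),fz(4),arm.current_t())
cv2.imwrite("pics/fin.png",arm.snapshot("side")[...,::-1])
E
```

```text
3 t 41.975 w,g (0.05540468954792108, 29.9878066778183) 29.97987002134323 base (np.float64(0.11979448416731246), np.float64(0.6265683058332318)) lifted (np.float64(-5.567068343787971), np.float64(0.5088882272347401)) mass~ 0.5797005940831074
[0.45900794 0.0714767  0.26997271] 0.055266046600813926 29.979944229125977 (np.float64(-5.730310102905563), np.float64(0.3991852365810024)) 44.5083
```

View pics/fin.png

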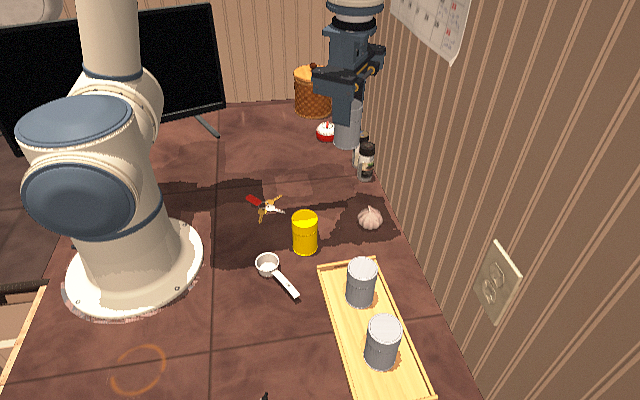

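The heavy tin hangs upright at about (347,125), with its base around 21 cm up. Everything else is in place.

```bash
python3 -c "
from rig import arm
print(arm.current_width(),arm.sign_off())"
```

```text
the job is handed in; nothing more can be done
0.055382056257357946 None
```

I signed the job off at about 45 s: the heaviest tin (about 0.59 kg, originally the one nearest the garlic) is held upright about 21 cm up, and the two lighter ones (about 0.24 and 0.29 kg) stand upright on the tray. The garlic and timer look unmoved in the images.

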